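# Press the cover into a solar road stud on the bench press

## Task

Push the press's guard door shut until it seats on its catch, then pull the hand lever down until the stud's cover is pressed fully home, keep it firmly pressed for a second without leaning so hard that the cover cracks, and ease the lever slowly back up to its rest instead of letting it fly. Leave the guard shut, the lever up and the other things on the bench where they are.

Things in the scene. Friction and masses are not known exactly. Their poses are not given: they have to be found in the camera images.
- press: Grey hand-lever bench press fixed to the bench. Origin on the bench straight under the ram; x points from the door side to the column at the back, y to the lever side. Base 270 x 220 x 22 mm (x -115 to +155). Column 50 x 65 mm at x +80 to +130, 282 mm tall. Pedestals under the stud differ in height by up to 15 mm, so where the cover seats (lever at about 0.5 to 0.85 rad) must be felt.
- head_front (a point): Middle of the front (-x) face of the press's head: head 65 mm wide, 75 mm high, x -25 to +130 mm, z 185 to 260 mm.
- catch_top (a point): Top of the catch post (12 mm square, 172 mm tall) just outside the door's free edge; the catch ball, 12 mm, sticks out of it towards the door 29 mm lower.
- lever (a joint): Hand lever at the press's +y side, axis along the press's y, 220 mm from axis to grip axis. 0 = up at rest (pointing to the press's -x, 0.60 rad above level), grows as the grip comes down, stops at 1.0 rad; drives the ram down 50 mm per rad. A spring drives it up (4 N at the grip at rest, 7 N at full stroke); let go, it flies back. Over 1 rad/s upwards is too fast.
- lever_grip (a point): Middle of the lever's grip: black bar, 22 mm diameter, 105 mm long along the press's y. Total push on it: about 10 N while the cover goes in, then rising steeply (0.7 N per mm) once the cover is home; 13 to 20 N is a firm press, about 27 N cracks the cover.
- lever_hinge (a point): Lever's hinge axis, level with the lever's arm (the grip's middle lies 45 mm further along the press's +y).
- door (a joint): Guard door, clear panel in an aluminium frame, 165 mm wide, 130 mm high (z 30 to 160 mm), 10 mm thick, across the press's -x side. Upright hinge at its -y edge; 0 = shut, grows as its free edge swings out to the press's -x, up to 1.5 rad. Near 0.12 rad it meets a sprung ball catch (about 10 N at the free edge) and must be pushed over it to 0; then it stays shut.
- door_hinge (a point): Door's hinge axis, at mid height of the door.
- door_edge (a point): Middle of the door's free upright edge.
- cover (a joint): Round stud cover (94 mm) under the ram, in its housing: 0 = 8 mm proud as started, 0.008 = fully home. Stiff push fit, stays where it is pushed.
- nose (a joint): Rubber nose on the ram, 52 mm diameter, on a stiff spring: compression in m, 0 = relaxed, 15 N per mm. About 0.0015 is reached while the cover is going in; a firm press on a seated cover is 0.002 to 0.006; the cover cracks at 0.0065.
- stud_a: Finished road stud, 104 mm round, 47 mm tall, loose; origin at its underside. Leave alone.
- stud_b: Finished road stud, the same, loose. Leave alone.
- driver: Screwdriver lying on the bench. Leave alone.

How it is judged:
By the outcome, as a careful person would: the job done as asked, in the order asked, and still so for the second after the job is handed in, with the robot touching nothing.
It also fails if it takes over 72 s, if anything falls off the work surface, if the arm or the gripper's body presses on something with over 40 N, if the wrist force passes 120 N, or if a joint passes its speed limit or range.

## Robot

A 7-joint arm with a two-finger parallel gripper is mounted at the origin on the work surface. World frame = base frame: x ahead of the robot, y to its left, z up, the work surface at z = 0. Lengths are in m, angles in rad, forces in N, time in s.
With the tool pointing down it reaches from about 0.425 to 0.875 m from the base axis. Payload 8.4 kg.
Tool frame: the origin (TCP) lies between the finger pads; the fingertips stand 25 mm ahead of it and the grasp point (between the pads) lies 6 mm ahead of it; z points along the fingers, y is the line along which they close (so a half turn about z gives the same grasp; the last joint's range is limited). The gripper opens to 87 mm and grips with 3 to 60 N. Pads are 19 mm wide; open, the fingers measure 117 mm over their backs; the gripper's body (75 mm by 190 mm) begins 51 mm behind the grasp point.
Start: joints at [-1.366, 0.333, 0.04, 1.465, -0.013, 1.343, -0.059], TCP at [0.194, 0.62, 0.248] pointing down, gripper open.
Joint ranges: [-2.58, 2.58], [-0.38, 2.09], [-1.3, 1.39], [0.25, 2.4], [-1.5, 4.64], [0.08, 2.09], [-2.65, 2.65]. Speed limits (rad/s): [2.22, 2.22, 2.79, 2.79, 3.14, 3.14, 3.14].

## Interface

Orientations are given as a unit quaternion [w, x, y, z].
In Python, from cell import r gives the robot as it stands. Calls block until the motion is done:
- r.move_pose(position, orientation): joint-space move of the TCP to a pose.
- r.move_straight(position, orientation=None, rate=0.15, guard=None): straight line of the TCP; orientation=None keeps the orientation; rate is the mean speed in m/s. With guard (N) it stops when the force on the tool has changed by that much, and returns True; else False.
- r.move_j(angles): joint-space move.
- r.grip(opening, newtons=None): finger opening in m; newtons is the grip in N (None keeps the last); returns when the fingers have stopped.
- r.pause(seconds).
- r.solve_ik(position, orientation): joint angles nearest the present ones, or None.
- r.camera(name): name is "side" or "top" or "wrist"; returns the picture (384x512x3 uint8, red, green, blue); there is no depth.
- r.camera_params(name): a dict with "K" (3x3 intrinsics, pixels), "R" (3x3) and "t" (3): a world point X has camera coordinates R X + t; the wrist camera has in their place "T_tool_cam" (4x4, takes a point from camera to tool coordinates, whose origin is the TCP and whose axes are the flange's). Camera axes: x right, y down, z forward; pixel columns grow to the right and rows downward; lengths in m; the calibration is good to about 2 mm. A picture is of the moment at which its call begins: read the wrist's pose just before it. camera_params takes no time and is no camera call.
A pose or a line that the arm cannot do raises r.IKError and nothing moves.
- r.finish_job(): hands the job in; it is judged then, once.
Readings, each from a call of its own:
- r.get_time(): time.
- r.get_joint_pos(): joint angles.
- r.get_joint_vel(): joint speeds.
- r.get_effort(): joint torques, N m.
- r.get_tcp_pos(): TCP position.
- r.get_tool_rot(): TCP orientation.
- r.get_contact_force(): force on the tool from outside, world axes, zero at the start.
- r.get_ft_torque(): the same for the moment, N m.
- r.get_finger_gap(): finger opening in m.
- r.get_gripper_force(): force on a finger pad.
Only numpy, scipy, OpenCV 4.12 (cv2) and the standard library are available. Lean on these libraries where they do the work, as an engineer would, in place of code of your own. Each camera call takes 0.05 s, during which the arm holds its last target. There are 200 camera calls.

## Working session

There is one attempt and no reset: what is moved stays moved. The work goes in short steps, each a Python script; the robot and the scene stay as the last script left them, time stands still between calls to the robot, and variables do not carry over. Pictures are saved under pics/ and viewed, at most 10 in all, crops included, and the job is handed in when it is done.

```bash
mkdir -p pics; ls
python3 - <<'E'
from cell import r
import cv2,numpy as np
for n in("side","top"):
    cv2.imwrite(f"pics/{n}0.png",cv2.resize(r.camera(n)[:,:,::-1],(800,600),interpolation=cv2.INTER_CUBIC))
    p=r.camera_params(n);print(n,p["K"],p["R"],p["t"], -p["R"].T@p["t"])
print(r.camera_params("wrist"),r.get_tool_rot(),r.get_time())
E
```

```text
pics
side [[368.11214075   0.         256.08309917]
 [  0.         368.11214075 187.88164342]
 [  0.           0.           1.        ]] [[ 0.98679206 -0.16194236  0.00401399]
 [-0.1133981  -0.70825962 -0.69678489]
 [ 0.11568194  0.68712661 -0.71726892]] [-0.60481666  0.17838293  1.07437203] [ 0.49277112 -0.70983363  0.89733592]
top [[477.59094293   0.         246.02738791]
 [  0.         477.59094293 193.55896221]
 [  0.           0.           1.        ]] [[ 0.01445479 -0.99984927  0.00961785]
 [-0.99592562 -0.01525303 -0.08887917]
 [ 0.08901248 -0.00829394 -0.99599598]] [-0.05918693  0.60586582  1.32157749] [ 0.48661595 -0.03897564  1.37070397]
{'K': array([[287.5172592 ,   0.        , 254.11657084],
       [  0.        , 287.5172592 , 194.24255593],
       [  0.        ,   0.        ,   1.        ]]), 'T_tool_cam': array([[ 4.58603401e-04, -9.57712937e-01, -2.87725077e-01,
         7.75113797e-02],
       [ 9.99999868e-01,  5.06105308e-04, -9.07124974e-05,
         3.88406749e-04],
       [ 2.32495721e-04, -2.87724997e-01,  9.57713043e-01,
        -1.37056110e-01],
       [ 0.00000000e+00,  0.00000000e+00,  0.00000000e+00,
         1.00000000e+00]])} [-5.34285971e-05  1.51358160e-01  9.88478717e-01 -7.28219988e-04] 0.1
```

View pics/side0.png

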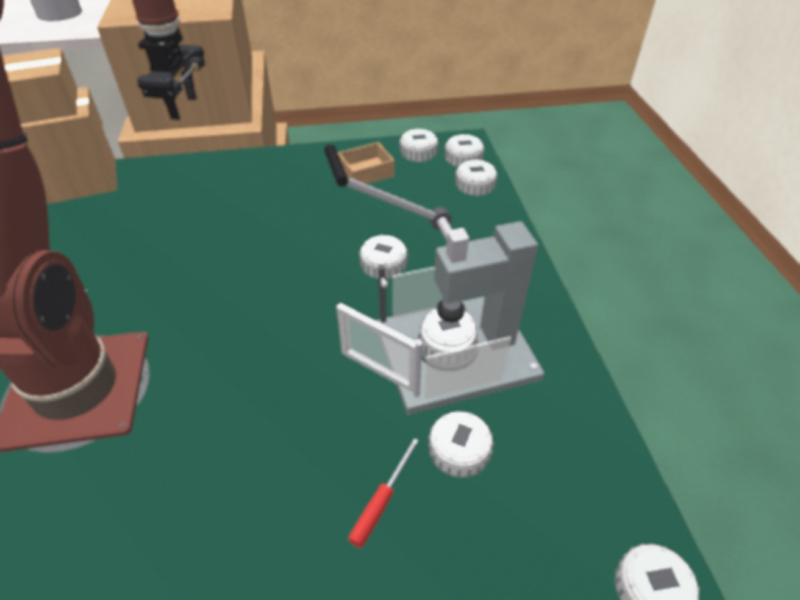

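View pics/top0.png

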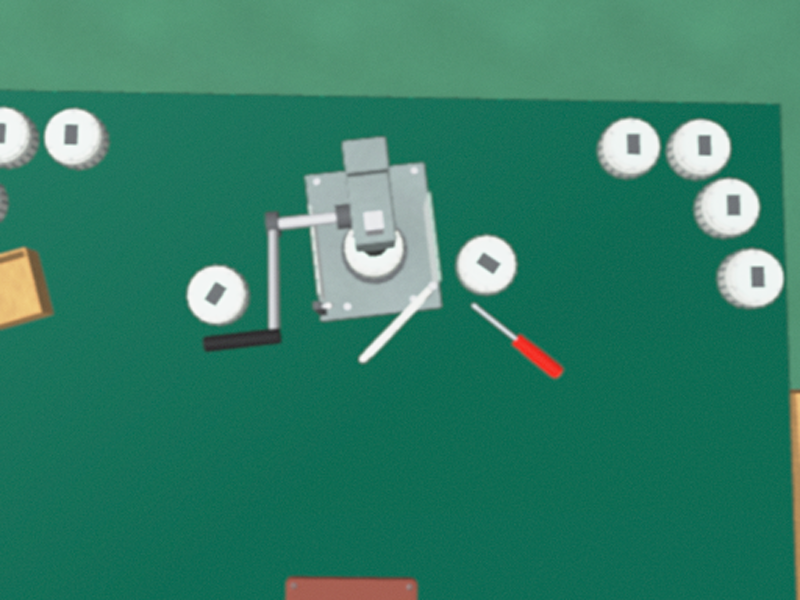

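Side view: door open about 45°, lever up with its grip at about (337,165), elbow at (441,217). Top view: base corners at (305,176), (423,164), (441,307) and (321,321), grip from (205,344) to (280,336), elbow (272,220), door hinge (434,285), door edge (362,361), catch (320,308). Lengths come next.

```bash
cat > h.py <<'E'
import numpy as np
from cell import r
from scipy.optimize import least_squares
from scipy.spatial.transform import Rotation as Ro
S=0.64
def ray(n,px):
    p=r.camera_params(n);u=np.linalg.inv(p["K"])@[px[0]*S,px[1]*S,1]
    return -p["R"].T@p["t"],p["R"].T@u
def onz(n,px,z):
    c,d=ray(n,px);return c+d*(z-c[2])/d[2]
def tri(a,b):
    c1,d1=ray("top",a);c2,d2=ray("side",b)
    s=np.linalg.lstsq(np.c_[d1,-d2],c2-c1,rcond=None)[0]
    p,q=c1+s[0]*d1,c2+s[1]*d2
    return (p+q)/2,np.linalg.norm(p-q)
E
python3 - <<'E'
from h import *
np.set_printoptions(precision=4,suppress=True)
W=np.array([onz("top",p,.022)[:2] for p in[(305,176),(423,164),(441,307),(321,321)]])
M=np.array([[.155,.11],[.155,-.11],[-.115,-.11],[-.115,.11]])
f=lambda v:((Ro.from_euler('z',v[0]).as_matrix()[:2,:2]@M.T).T+v[1:]-W).ravel()
s=least_squares(f,[0,.6,0]);print(s.x,s.fun)
R=Ro.from_euler('z',s.x[0]).as_matrix();o=np.r_[s.x[1:],0]
L=lambda P:R.T@(P-o)
for n,a,b in[("grip",(242,340),(337,165)),("elbow",(272,220),(441,217))]:
    P,e=tri(a,b);print(n,P,e,L(P))
for n,px,z in[("head",(376,246),.26),("dedge",(362,361),.16),("dhinge",(434,285),.16),("catch",(320,306),.172)]:
    P=onz("top",px,z);print(n,P,L(P))
E
```

```text
[ 0.1297  0.699  -0.0294] [-0.      0.0004  0.0021 -0.0007 -0.0012 -0.0004 -0.0009  0.0007]
grip [0.5245 0.1481 0.3388] 0.0014889263020294733 [-0.15    0.1987  0.3388]
elbow [0.7142 0.1294 0.2171] 0.0047421440827099415 [0.0356 0.1556 0.2171]
head [ 0.6709 -0.0343  0.26  ] [-0.0285 -0.0012  0.26  ]
dedge [ 0.4992 -0.0142  0.16  ] [-0.1962  0.041   0.16  ]
dhinge [ 0.6246 -0.1296  0.16  ] [-0.0867 -0.0897  0.16  ]
catch [0.5864 0.0547 0.172 ] [-0.1008  0.098   0.172 ]
```

```bash
cat >> h.py <<'E'
np.set_printoptions(precision=4,suppress=True)
yaw=.1297;Rp=Ro.from_euler('z',yaw).as_matrix();o=np.array([.697,-.0294,0])
w=lambda *p:o+Rp@np.array(p)
loc=lambda P:Rp.T@(np.array(P)-o)
def q(xang): # tool down, tool x at world heading xang
    return [0,np.cos(xang/2),np.sin(xang/2),0]
QD=q(np.pi+yaw); QL=q(np.pi/2+yaw)
E
python3 - <<'E'
from h import *
import cv2
r.grip(0)
r.move_pose([.28,.42,.43],QD)
r.move_pose([.45,.05,.43],QD)
a=w(-.235,.02,.14)
r.move_pose([a[0],a[1],.35],QD);r.move_straight(a,rate=.2)
f0=np.array(r.get_contact_force())
print(r.get_time(),f0)
for x in np.arange(-.225,-.085,.005):
    hit=r.move_straight(w(x,.02,.14),rate=.06,guard=22)
    F=Rp.T@(np.array(r.get_contact_force())-f0)
    print(loc(r.get_tcp_pos())[:2],F)
    if hit or -F[0]>20: break
print(r.get_time())
cv2.imwrite("pics/s1.png",cv2.resize(r.camera("side")[100:290,160:400,::-1],(760,600),interpolation=cv2.INTER_CUBIC))
E
```

```text
5.9833 [ 0.1304 -0.379  -0.6359]
[-0.2245  0.0199] [ 0.0718  0.0729 -0.1002]
[-0.2198  0.02  ] [-0.7055  0.8862  0.4538]
[-0.2148  0.02  ] [ 0.2184 -0.4752  0.0444]
[-0.2097  0.02  ] [-0.1619  0.4307  0.6467]
[-0.2048  0.02  ] [0.1478 0.8794 0.4017]
[-0.1997  0.02  ] [-0.6372 -0.16   -0.1693]
[-0.1947  0.02  ] [-0.0582  0.2637 -0.1311]
[-0.1897  0.02  ] [-0.8024  0.1028  1.0632]
[-0.1847  0.02  ] [-0.6087  0.5454 -0.1585]
[-0.1797  0.02  ] [-0.3559 -0.3664  0.3288]
[-0.1747  0.02  ] [-0.4361  0.4707  1.4378]
[-0.1697  0.02  ] [-0.8312  0.6841  1.1428]
[-0.1647  0.02  ] [0.1061 0.7746 0.7179]
[-0.1597  0.02  ] [-0.2167  0.0723  0.146 ]
[-0.1547  0.02  ] [0.6294 0.99   0.4407]
[-0.1497  0.02  ] [-0.3355  0.1765  0.3484]
[-0.1447  0.02  ] [-0.3636 -0.1121  0.7685]
[-0.1397  0.02  ] [-0.563  -0.1829  0.9233]
[-0.1347  0.02  ] [0.0622 0.2893 0.7087]
[-0.1297  0.02  ] [-0.0032  0.32    0.5399]
[-0.1247  0.02  ] [-0.5144  0.2171  1.0615]
[-0.1197  0.02  ] [0.2904 0.4612 0.4935]
[-0.1158  0.0197] [-6.2062  0.8142  4.8795]
[-0.1098  0.0199] [0.0267 1.1192 0.2015]
[-0.1045  0.02  ] [-0.3426 -0.2271  1.1557]
[-0.1039  0.02  ] [-23.0729   2.9555  16.1047]
12.55
```

View pics/s1.png

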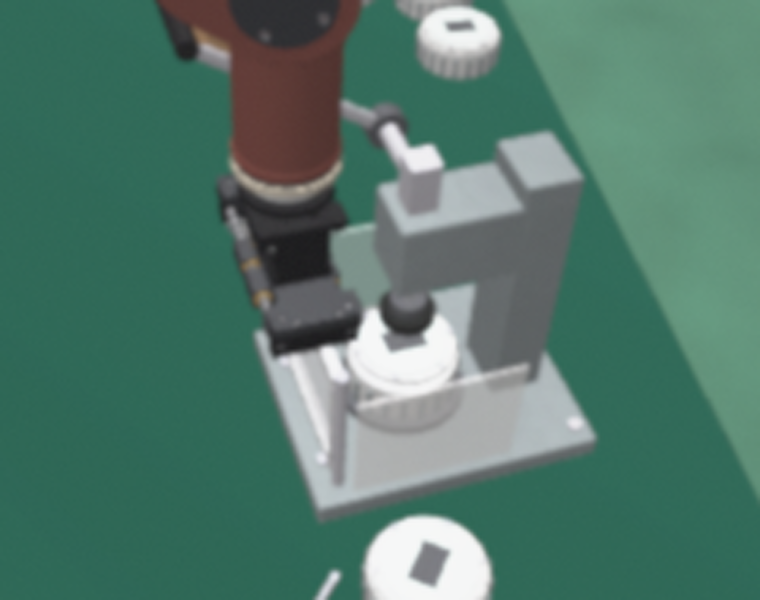

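Door passed the catch (6 N click at x -0.116) and stopped firmly at -0.104. The picture shows it flush across the front of the press. Next I'll go to the lever.

```bash
cat > lev.py <<'E'
from h import *
f0=np.array([.13,-.38,-.2]);H=np.array([.0316,.2146]);Y=.207
def tgt(th,dz): 
    e=.6-th;return w(H[0]-.22*np.cos(e),Y,H[1]+.22*np.sin(e)+.036+dz)
def fz(n=6):
    return np.mean([np.array(r.get_contact_force()) for _ in range(n)],0)-f0
E
python3 - <<'E'
from lev import *
import cv2
r.move_straight(w(-.2,.02,.14),rate=.2)
a=w(-.235,.02,.14);r.move_straight([a[0],a[1],.43],rate=.3)
b=tgt(0,.07)
r.move_pose(b,QL)
cv2.imwrite("pics/w2.png",r.camera("wrist")[:,:,::-1])
cv2.imwrite("pics/t2.png",cv2.resize(r.camera("side")[60:260,180:400,::-1],(660,600),interpolation=cv2.INTER_CUBIC))
print(r.get_time(),r.get_contact_force(),r.get_tcp_pos(),b)
E
```

```text
16.0583 [0.329  0.1007 1.1919] [0.5215 0.1559 0.4449] [0.5215 0.1565 0.4448]
```

View pics/w2.png

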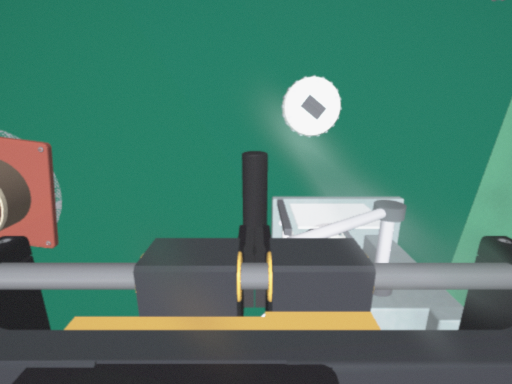

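View pics/t2.png

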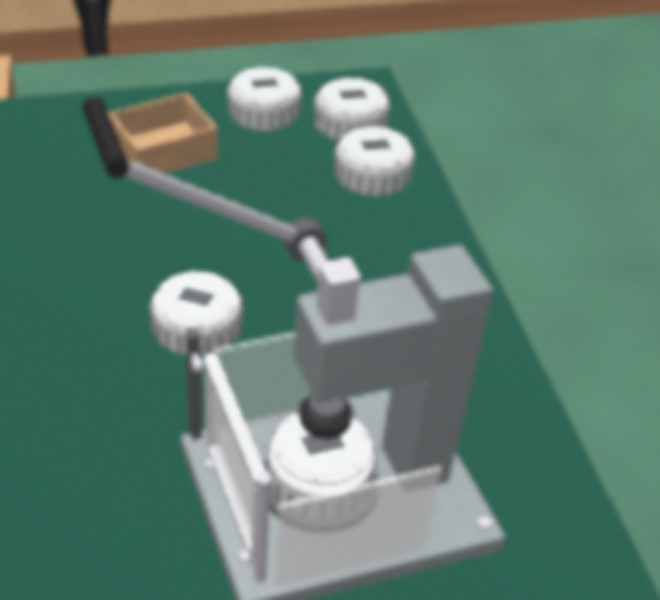

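The guard is shut: in the side crop the panel runs straight from the hinge post to the catch at (195,360). The wrist view shows the grip bar at column 255, right under the fingers. Pressing now.

Run:
```python
from lev import *
import lev
f0=np.mean([np.array(r.get_contact_force()) for _ in range(8)],0);lev.f0=f0
hit=r.move_straight(tgt(0,-.012),rate=.04,guard=3)
P=np.array(r.get_tcp_pos());print(hit,P,tgt(0,0)[2]-P[2])
dz=np.clip(P[2]-tgt(0,0)[2],-.01,.01)
th=0.;ok=True
log=[]
while th<.95:
    F=fz();log.append((th,np.array(r.get_tcp_pos())[2],*F))
    if F[2]>15.5: break
    th+=.025 if th<.4 else (.012 if F[2]<11.5 else .006)
    r.move_straight(tgt(th,dz),rate=.06 if th<.4 else .04)
t=r.get_time()
r.pause(.3);print(fz(),r.get_time());r.pause(.4);print(fz(),r.get_time())
print(f0,dz);print(np.array(log))
```

```text
True [0.5211 0.1564 0.3748] 5.073952136114279e-06
[-10.3649  -1.5992  15.3785] 33.1833
[-9.3824 -1.531  16.4144] 33.5833
[0.329  0.1007 1.1919] -5.073952136114279e-06
[[  0.       0.3748  -0.5274  -0.8957   3.5407]
 [  0.025    0.3708  -3.4308  -0.4602   4.8488]
 [  0.05     0.3662  -4.9341  -1.0678   5.5333]
 [  0.075    0.3615  -5.8691  -2.2465   6.258 ]
 [  0.1      0.3566  -6.2783  -1.6178   6.4845]
 [  0.125    0.3517  -5.8174  -1.7061   7.1169]
 [  0.15     0.3467  -4.9024  -0.6217   6.5311]
 [  0.175    0.3417  -5.0094  -1.2262   6.3422]
 [  0.2      0.3366  -5.3076  -0.7873   5.5686]
 [  0.225    0.3315  -5.0536  -1.2378   5.8145]
 [  0.25     0.3264  -4.4598  -1.4955   5.1915]
 [  0.275    0.3212  -4.1331  -0.1385   4.6578]
 [  0.3      0.316   -3.2611  -0.1035   4.4433]
 [  0.325    0.3107  -3.5798   0.3116   3.8859]
 [  0.35     0.3054  -2.4223   1.7267   3.7227]
 [  0.375    0.3001  -0.9795   1.4391   4.1612]
 [  0.4      0.2947  -2.5172   1.7713   3.8296]
 [  0.412    0.292   -2.5376   2.2364   4.3912]
 [  0.424    0.2893  -3.4451   2.2023   3.6801]
 [  0.436    0.2867  
[... 1343 characters left out ...]
 -5.5275  -0.4625   7.93  ]
 [  0.784    0.2108  -5.0931   0.1872   8.1624]
 [  0.796    0.2082  -5.1711   0.2656   7.5728]
 [  0.808    0.2056  -4.9518  -0.3747   8.1283]
 [  0.82     0.203   -5.1669  -0.6927   7.7301]
 [  0.832    0.2004  -4.975   -0.6513   7.3335]
 [  0.844    0.1979  -5.0835  -1.3841   8.0335]
 [  0.856    0.1955  -7.6091  -0.5788  10.3819]
 [  0.868    0.1931  -7.412   -0.4295  11.9919]
 [  0.874    0.1919  -8.1942  -0.9768  12.6968]
 [  0.88     0.1907  -8.8322  -0.4524  13.3871]
 [  0.886    0.1894  -8.7775  -0.7785  14.4523]
 [  0.892    0.1882  -8.8896  -2.501   14.7403]
 [  0.898    0.187  -10.209   -1.3343  15.4862]
 [  0.904    0.1857  -9.2744  -1.4538  16.2709]]
```

Seating was felt at about 0.85 rad. The push is now about 18 N with the nose around 4 mm compressed, which is a firm press. I'll hold it, then ease the lever up.

Run:
```python
from lev import *
import lev,cv2
lev.f0=np.array([.33,.1,1.19])
r.pause(1.1);print(fz(),r.get_time())
for th in list(np.arange(.86,0,-.05))+[0.]:
    r.move_straight(tgt(th,0),rate=.06)
    print(round(th,2),fz()[2],end="; ")
r.move_straight(tgt(-.03,.0),rate=.03);r.pause(.3);print(fz(),r.get_time())
r.move_straight(tgt(0,.08),rate=.1)
r.move_pose(w(-.26,.3,.45),QL)
cv2.imwrite("pics/s3.png",cv2.resize(r.camera("side")[60:260,180:400,::-1],(660,600),interpolation=cv2.INTER_CUBIC))
cv2.imwrite("pics/t3.png",cv2.resize(r.camera("top")[:,:,::-1],(800,600),interpolation=cv2.INTER_CUBIC))
print(r.get_time())
```

```text
[-9.9649 -1.7939 16.0915] 34.6833
0.86 10.139927471140396; 0.81 4.033871248874631; 0.76 4.212699127563308; 0.71 4.543902032722185; 0.66 3.5514702428637874; 0.61 3.8315611511901193; 0.56 3.248930277251383; 0.51 4.032569936376143; 0.46 4.0399056461222465; 0.41 3.828903974910181; 0.36 3.256804826688264; 0.31 3.858769921435741; 0.26 3.480958767610723; 0.21 2.7467013807316625; 0.16 2.57100958734942; 0.11 2.7239344886787875; 0.06 2.737676379430865; 0.01 3.647678987054722; 0.0 2.501683317304451; [ 0.7446  0.2264 -1.4911] 41.575
43.2083
```

View pics/s3.png

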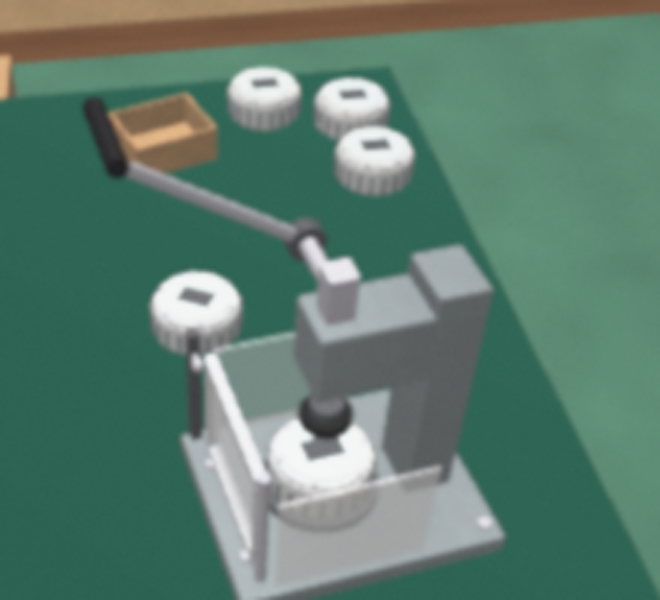

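View pics/t3.png

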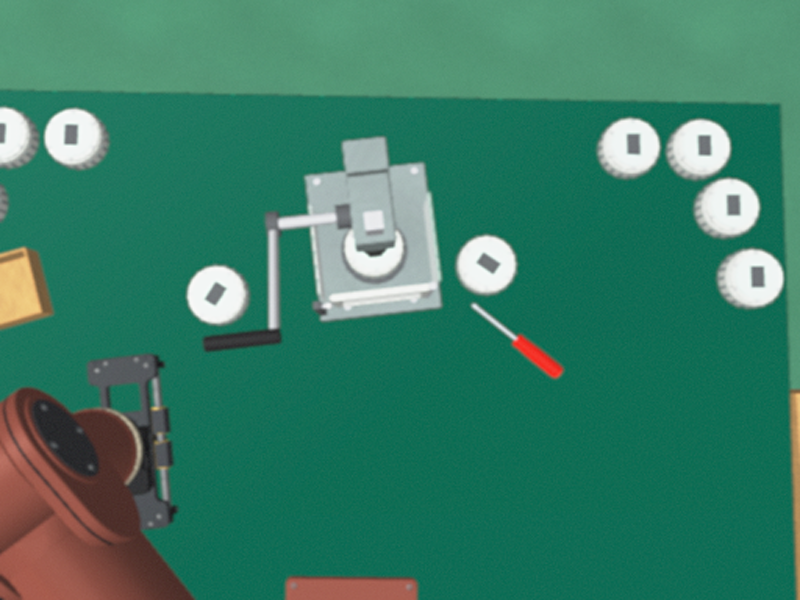

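The lever is back at rest with its grip at (242,340), as before. The cover is lower, the guard runs straight to the catch at (320,308), and the studs and screwdriver have not moved. Nothing touches the robot, so I'm handing in.

```bash
python3 -c "
from cell import r
print(r.finish_job())"
```

```text
the job is handed in; nothing more can be done
None
```

The job is handed in at about 43 s: guard shut past its catch, cover pressed home and held at about 18 N (estimated) for over a second, lever eased back up to rest, and nothing else on the bench moved; the judge returned no verdict.

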